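# Close up the bench dust extractor

## Robot

A 6-joint arm with a two-finger parallel gripper is mounted at the origin on the work surface. World frame = base frame: x ahead of the robot, y to its left, z up, the work surface at z = 0. Lengths are in m, angles in rad, forces in N, time in s.
With the tool pointing down it reaches from about 0.275 to 0.875 m from the base axis. Payload 12.5 kg.
Tool frame: the origin (TCP) lies on the centre line of the jaws, within the pads' length; the fingertips stand r.finger_overhang ahead of it and the grasp point (between the pads) lies 3 mm ahead of it (r.finger_overhang is the distance from the TCP to the fingertips, in m); z points along the fingers, y is the line along which they close (so a half turn about z gives the same grasp; the last joint's range is limited). The gripper opens to 85 mm and grips with 20 to 120 N. Pads are 22 mm wide; open, the fingers measure 114 mm over their backs; the gripper's body (76 mm by 85 mm) begins 54 mm behind the grasp point. The pads swing forward as they close: fully open they stand 13 mm farther back than shut.
Start: joints at [-1.396, 0.351, 1.652, -0, 1.139, -0.085], TCP at [0.141, -0.532, 0.253] pointing down, gripper open.
Joint ranges: [-2.75, 2.75], [-0.79, 2.1], [0.01, 2.65], [-1.57, 4.71], [0.07, 3.14], [-2.87, 2.87]. Speed limits (rad/s): [2.22, 2.22, 2.79, 3.14, 3.14, 3.14].

## Interface

Orientations are given as a unit quaternion [x, y, z, w].
In Python, from cell import r, optics gives the robot as it stands. The module is installed in compiled form; this text tells all that it offers. Calls block until the motion is done:
- r.move_to(position, orientation): joint-space move of the TCP to a pose.
- r.move_linear(position, rot=None, vel=0.15): straight line of the TCP; rot=None keeps the orientation; vel is the mean speed in m/s.
- r.set_joints(angles): joint-space move.
- r.set_gripper(opening, squeeze=None): opening from 0.0 (shut) to 1.0 (fully open); squeeze is the grip in N (None keeps the last); returns when the fingers have stopped.
- r.sleep(seconds).
- r.inverse_kinematics(position, orientation): joint angles nearest the present ones, or None.
- optics.get_image(name): name is "scene" or "top" or "wrist"; returns a dict with "pixels" (400x640x3 uint8, red, green, blue), "depth" (400x640 float32, m along the optical axis (not along the pixel's ray), 0 where there is no reading), "fx", "fy", "cx", "cy" (pixels), "D" ([k1, k2, p1, p2, k3] as OpenCV has them; the pictures are not rectified), "camera_from_world" (4x4, takes a point from world to camera coordinates); the wrist camera has in their place "mount" (4x4, takes a point from camera to tool coordinates, whose origin is the TCP and whose axes are the flange's). Camera axes: x right, y down, z forward; pixel columns grow to the right and rows downward; lengths in m; the calibration is good to about 2 mm. A picture is of the moment at which its call begins: read the wrist's pose just before it.
A pose or a line that the arm cannot do raises r.PlanningError and nothing moves.
- r.hand_in(): hands the job in; it is judged then, once.
Readings, each from a call of its own:
- r.current_t(): time.
- r.current_q(): joint angles.
- r.current_qvel(): joint speeds.
- r.current_effort(): joint torques, N m.
- r.current_tool_pos(): TCP position.
- r.current_ee_rot(): TCP orientation.
- r.current_contact_force(): force on the tool from outside, world axes, zero at the start.
- r.current_torque(): the same for the moment, N m.
- r.current_opening(): opening from 0.0 (shut) to 1.0 (fully open).
- r.current_finger_force(): force on a finger pad.
Only numpy, scipy, OpenCV 4.12 (cv2) and the standard library are available. Lean on these libraries where they do the work, as an engineer would, in place of code of your own. Each camera call takes 0.05 s, during which the arm holds its last target. There are 200 camera calls.

## Task

Close up the dust extractor: turn its suction dial fully anticlockwise to the stop, and screw the square-headed plug that lies on the bench into the threaded inspection port. Set the plug upright on the mouth, back it off until it drops level into the thread start, then run it in clockwise until it is fully home, its flange down on the collar, and let go. Leave the other things on the bench where they are.

Things in the scene. Friction and masses are not known exactly. Their poses are not given: they have to be found in the camera images.
- plug_mid (a point): Plug of bare aluminium, 103 mm long, about 0.4 kg. Point on its axis, 51 mm from either end; z towards the square head. Along z from here: head 34 x 34 mm from +51 to +5; hexagonal flange +5 to -3 (80 mm across flats); round spigot -3 to -51 (55 mm diameter, last 6 mm taper to 44). It starts lying on a flange flat and the spigot, head towards +y (+-0.4 rad), raised 16 degrees.
- plug_head (a point): Same plug: centre of the square head (28 mm beyond plug_mid), axes as plug_mid's. The head's flats face +-x and +-y. As it lies, +x points steeply down and +-y is level: pinch the +-y flats with the gripper leaning about 36 degrees over the head end; turn the plug upright, let go (it stands on its spigot on a flat or in the port) and retake any two flats from straight above.
- plug_lugs (a point): Same plug: on the axis at its three thread lugs, level with their undersides, 29 mm below plug_mid. The lugs are equal, 66 mm across, 22 degrees wide, 7 mm high, on the spigot; one towards -x, the others 120 degrees away.
- port (a point): Extractor's inspection port: upright aluminium collar, 88 mm outside, 55 mm high, on the flat grey housing (200 x 270 x 60 mm). Point: centre of its mouth, level with the top face; z up, x and y along the housing's sides (y away from the dial). Bore inside the thread 57 mm: 1 mm play round the spigot. Home is plug_mid 3.1 mm above this point, flange 0.5 mm off the collar.
- thread (a point): Same collar: on its axis, 22 mm below the mouth. Right-hand three-start thread; where the starts lie (120 degrees apart) varies and is not given. Set on at random, the lugs rest on sloping thread tops, plug_mid 18 to 29 mm above the mouth; clockwise it mostly jams. Anticlockwise (up to 120 degrees) it climbs a little, then drops if not held up. By luck it may drop in at once.
- housing: Grey extractor housing, origin under its middle. In its port: once dropped into the thread start (plug_mid 9 to 12 mm above the mouth, a stop anticlockwise), 75 to 92 degrees clockwise run the plug down 7 to 8 mm to a hard stop: home. Fingers that only cage the square head, 3 to 6 mm wider than it, turn the plug yet let it sink by its weight.
- dial_grip (a point): Black suction dial on the same housing, 145 mm from the port, 64 mm diameter, with a raised bar (14 mm thick, 61 long) to pinch. The point is on the turning axis (vertical) at the height to grip the bar; the bar runs along the point's x axis, and that axis turns with the dial.
- dial (a joint): Angle of the suction dial in rad: 0 is the anticlockwise end stop (off), growing as it is turned clockwise seen from above; it starts between 0.7 and 1.4 and stays where it is left.
- mallet: Bystander: carver's mallet lying down, green head 105 mm long and up to 92 mm across, wooden handle 160 mm long; origin at the joint of handle and head on the axis, x towards the head.
- gouge: Bystander: carving gouge lying flat, 230 mm long, wooden handle; origin under the handle's middle, x towards the steel blade.
- wax_jar: Bystander: closed glass jar, 64 mm diameter, 75 mm high, upright; origin at its underside.
- finial: Bystander: carved wooden cross on a 60 mm square foot, 160 mm high, arms 110 mm across along its y; origin under the foot.
- timber: Bystander: hexagonal wooden offcut lying down, 140 mm long along its x, 70 mm across flats; origin under its middle.
- brush: Bystander: bench brush lying flat; origin under its middle, x towards the bristles.
- stone: Bystander: grey sharpening stone lying flat, 70 x 160 x 25 mm; origin under its middle.
Mind the look-alikes: they are no part of the job. Leave any blue or red look-alike of the part that bears plug_mid alone.

How it is judged:
On the way:
1. the plug has dropped level into the thread start, not yet run in (horizontal distance between plug_mid and port below 0.006 m and angle between plug_mid's own z axis and vertical below 0.1 rad and z of plug_mid in the frame of port between 0.006 and 0.014 m), for 0.1 s.
At the end, for the whole second after the job is handed in: The plug stands upright in the port (within 0.06 rad and 4 mm of its axis), screwed home (its middle at most 5.2 mm above the mouth; 3.1 is the hard stop), the dial is within 0.1 rad of its anticlockwise stop, and all is let go (horizontal distance between plug_mid and port below 0.004 m and z of plug_mid in the frame of port below 0.0052 m and angle between plug_mid's own z axis and vertical below 0.06 rad and value of joint dial below 0.1 rad); the robot touches nothing.
It fails at once if a bystander is moved by more than 50 mm (distance of any of mallet, gouge, wax_jar, finial, timber, brush, stone from where it was at the start of the episode above 0.05 m).
It also fails if it takes over 72 s, if anything falls off the work surface, if the arm or the gripper's body presses on something with over 40 N, if the wrist force passes 120 N, or if a joint passes its speed limit or range.

## Working session

There is one attempt and no reset: what is moved stays moved. The work goes in short steps, each a Python script; the robot and the scene stay as the last script left them, time stands still between calls to the robot, and variables do not carry over. Pictures are saved under pics/ and viewed, at most 10 in all, crops included, and the job is handed in when it is done.

```bash
mkdir -p pics; cat > h.py <<'E'
import numpy as np, cv2
from scipy.spatial.transform import Rotation as R
from cell import r, optics
def cam(name):
    if name=="wrist":
        p=np.array(r.current_tool_pos()); q=r.current_ee_rot()
        im=optics.get_image(name)
        T=np.eye(4);T[:3,:3]=R.from_quat(q).as_matrix();T[:3,3]=p
        im["W"]=T@np.array(im["mount"])
    else:
        im=optics.get_image(name); im["W"]=np.linalg.inv(np.array(im["camera_from_world"]))
    im["K"]=np.array([[im["fx"],0,im["cx"]],[0,im["fy"],im["cy"]],[0,0,1.]])
    return im
def rays(im,uv):
    n=cv2.undistortPoints(np.array(uv,float).reshape(-1,1,2),im["K"],np.array(im["D"]))[:,0]
    d=np.c_[n,np.ones(len(n))]
    return im["W"][:3,3], d@im["W"][:3,:3].T
def plane(im,uv,z):
    o,d=rays(im,uv); return o+d*((z-o[2])/d[:,2])[:,None]
def cloud(im):
    v,u=np.mgrid[0:400,0:640]
    o,d=rays(im,np.c_[u.ravel(),v.ravel()])
    P=o+d*im["depth"].reshape(-1,1); P[im["depth"].ravel()==0]=np.nan
    return P.reshape(400,640,3)
def save(im,n): cv2.imwrite("pics/"+n,cv2.cvtColor(im["pixels"],cv2.COLOR_RGB2BGR))
E
python3 - <<'E'
from h import *
for n in("top","scene"):
    im=cam(n); save(im,n+".png"); np.save(n+".npy",im,allow_pickle=True)
    print(n,im["W"].round(3),im["fx"],(im["depth"]>0).mean())
print(r.finger_overhang,r.current_t())
E
```

```text
top [[-0.000e+00 -9.980e-01  6.800e-02  4.380e-01]
 [-1.000e+00  0.000e+00 -1.000e-03 -1.400e-02]
 [ 1.000e-03 -6.800e-02 -9.980e-01  1.628e+00]
 [ 0.000e+00  0.000e+00  0.000e+00  1.000e+00]] 476.118456766978 0.9960234375
scene [[ 0.189  0.665 -0.722  1.534]
 [ 0.982 -0.125  0.142 -0.183]
 [ 0.004 -0.736 -0.677  1.037]
 [ 0.     0.     0.     1.   ]] 415.4737813147982 0.9938515625
0.022 0.1
```

View pics/top.png

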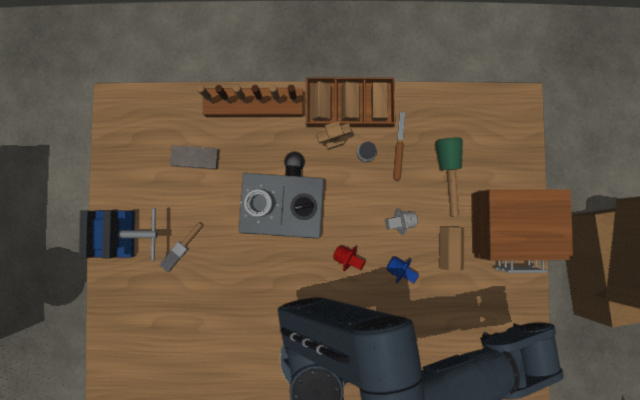

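View pics/scene.png

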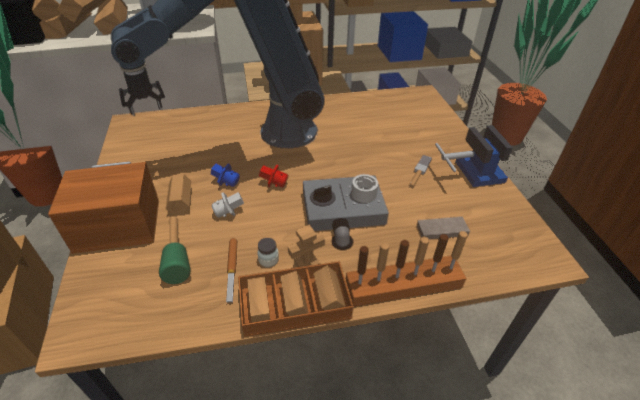

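Candidates for the plug in the top view: bare aluminium at (402,220), red look-alike at (349,257), blue at (403,269). I choose the aluminium one. The housing is at (283,205), with the port at (258,202) and the dial at (304,206). Next I'll measure roughly and take close views with the wrist camera.

```bash
python3 - <<'E'
from h import *
im=np.load("top.npy",allow_pickle=True).item()
P=cloud(im)
for n,(u,v) in dict(plug=(402,220),head=(392,223),tail=(411,217),port=(258,202),portrim=(247,202),dial=(304,206),hous=(280,225),h1=(243,174),h2=(324,179),h3=(321,236),h4=(241,233),red=(349,257),blue=(403,269),finial=(334,135),jar=(367,151),timber=(452,248),knob=(294,162)).items(): print(n,P[v,u].round(3))
hsv=cv2.cvtColor(im["pixels"],cv2.COLOR_RGB2HSV)
m=(hsv[...,1]<60)&(hsv[...,2]>90); m[:, :380]=0;m[:,425:]=0;m[:200]=0;m[240:]=0
q=P[m]; q=q[q[:,2]>.005]; print(len(q),q.min(0),q.max(0)); c=q[:,:2].mean(0); w,V=np.linalg.eigh(np.cov((q[:,:2]-c).T)); print(c,V[:,1],q[:,2].max())
# wrist looks
down=R.from_matrix(np.array([[0,1,0],[1,0,0],[0,0,-1.]])) 
print(R.from_quat(r.current_ee_rot()).as_matrix().round(2)); 
w=optics.get_image("wrist"); print(np.array(w["mount"]).round(3),w["fx"])
E
```

```text
plug [ 0.467 -0.28   0.066]
head [ 0.457 -0.247  0.067]
tail [ 0.477 -0.312  0.051]
port [0.527 0.194 0.062]
portrim [0.525 0.225 0.096]
dial [0.512 0.041 0.104]
hous [0.451 0.121 0.059]
h1 [0.62  0.245 0.059]
h2 [ 0.609 -0.024  0.003]
h3 [ 0.414 -0.014  0.002]
h4 [0.424 0.26  0.001]
red [ 0.347 -0.105  0.067]
blue [ 0.308 -0.279  0.082]
finial [ 0.731 -0.054  0.16 ]
jar [ 0.694 -0.165  0.079]
timber [ 0.375 -0.443  0.072]
knob [0.661 0.076 0.054]
385 [ 0.42097714 -0.33412678  0.01525008] [ 0.50776396 -0.2255483   0.08609423]
[ 0.46337148 -0.28332613] [-0.17406158  0.98473477] 0.08609423340469236
[[ 0.97  0.26 -0.  ]
 [ 0.26 -0.97  0.  ]
 [ 0.   -0.   -1.  ]]
[[-0.    -0.947 -0.32   0.082]
 [ 1.    -0.     0.001 -0.001]
 [-0.001 -0.32   0.947 -0.121]
 [ 0.     0.     0.     1.   ]] 310.7407622003154
```

```bash
python3 - <<'E'
from h import *
def shot(n,p):
    r.move_to(p,[1,0,0,0]); r.sleep(.2); im=cam("wrist"); save(im,n+".png"); np.save(n+".npy",im,allow_pickle=True); print(r.current_t(),r.current_tool_pos())
shot("wp1",[.50,-.28,.27]); shot("wp2",[.50,-.20,.27]); shot("wh",[.55,.09,.32]); shot("wh2",[.55,.17,.32])
a=np.hstack([cv2.imread("pics/wp1.png")[80:360,180:480],cv2.imread("pics/wh.png")[60:360,80:580][:280]])
cv2.imwrite("pics/ab.png",a)
E
```

```text
2.0083 [ 0.49968558 -0.28048463  0.26996988]
2.675 [ 0.49994272 -0.20079938  0.26989514]
4.0667 [0.55007931 0.08915802 0.3198499 ]
4.7333 [0.55013608 0.16908894 0.32006001]
```

View pics/ab.png

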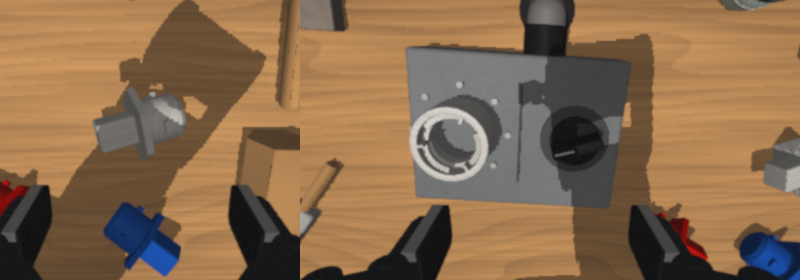

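The left crop confirms the bare-aluminium plug at (140,122), with its square head to the left (+y) and the hex flange in the middle. The right crop shows the port ring at (450,143) and the dial with its bar at (577,138). Next I'll fit the geometry from the depth in both views.

```bash
cat > meas.py <<'E'
from h import *
from scipy.optimize import least_squares
def ld(n): return np.load(n+".npy",allow_pickle=True).item()
for n in("wh","wh2","top"):
    im=ld(n);P=cloud(im).reshape(-1,3)
    q=P[(P[:,2]>.106)&(P[:,2]<.13)&(np.hypot(P[:,0]-.52,P[:,1]-.19)<.06)]
    ztop=np.median(q[:,2])
    hu,ed=np.histogram(P[(np.abs(P[:,0]-.52)<.05)&(np.abs(P[:,1]-.19)<.06)][:,2],np.arange(.05,.13,.004))
    # mouth ring outer edge by contour of bright ring -> ray on plane
    q=q[np.abs(q[:,2]-ztop)<.004]
    (mc),rad=cv2.minEnclosingCircle(q[:,:2].astype(np.float32)); 
    print(n,"port",len(q),ztop.round(4),np.round(mc,4),round(rad,4), "mean",q[:,:2].mean(0).round(4))
    d=P[(P[:,2]>.066)&(np.hypot(P[:,0]-.515,P[:,1]-.045)<.05)]
    h,e=np.histogram(d[:,2],np.arange(.06,.14,.003)); print(dict(zip(e.round(3),h)))
    zb=np.percentile(d[:,2],98); b=d[d[:,2]>zb-.008]
    rc=cv2.minAreaRect(b[:,:2].astype(np.float32)); print(" bar ztop",zb.round(4),"rect",rc)
    dd=d[(d[:,2]<zb-.012)]; 
    if len(dd)>10: print(" disc",cv2.minEnclosingCircle(dd[:,:2].astype(np.float32)))
    hh=P[(abs(P[:,2]-.06)<.006)&(abs(P[:,0]-.52)<.16)&(abs(P[:,1]-.12)<.2)]
    print(" housing",cv2.minAreaRect(hh[:,:2].astype(np.float32)),np.median(hh[:,2]))
for n in("wp1","wp2"):
    im=ld(n);P=cloud(im); 
    m=(np.hypot(P[...,0]-.465,P[...,1]+.28)<.085)&(P[...,2]>.008)
    q=P[m]
    c=q.mean(0)
    print(n,len(q),c.round(4),q.min(0).round(3),q.max(0).round(3))
    # normals of the cloud -> cluster head top face
    dx=np.roll(P,-1,1)-np.roll(P,1,1);dy=np.roll(P,-1,0)-np.roll(P,1,0)
    N=np.cross(dx,dy);N/=np.linalg.norm(N,axis=-1,keepdims=True);N[N[...,2]<0]*=-1
    # head side of plug: y greater
    s=m&(P[...,1]>-.275)&(N[...,2]>.9); t=P[s]; 
    for _ in range(3):
        t0=t.mean(0);nn=np.linalg.svd(t-t0)[2][2];nn*=np.sign(nn[2]); t=t[abs((t-t0)@nn)<.002]
    allh=P[m]; allh=allh[abs((allh-t0)@nn)<.0025]
    allh=allh[allh[:,1]>-.272]
    # in-plane rect
    ex=np.cross([0,1,0],nn);ex/=np.linalg.norm(ex);ey=np.cross(nn,ex)
    w=np.c_[(allh-t0)@ex,(allh-t0)@ey].astype(np.float32)
    print(" n",nn.round(3),"tilt",np.degrees(np.arccos(nn[2])).round(1),"yaw from n",np.degrees(np.arctan2(nn[1],nn[0])).round(1),len(allh),"t0",t0.round(4))
    rc=cv2.minAreaRect(w);print(" rect",rc, "box3d",(t0+cv2.boxPoints(rc)[:,:1]*ex+cv2.boxPoints(rc)[:,1:]*ey).round(4).tolist())
E
python3 meas.py
```

```text
wh port 1857 0.1148 [0.5203 0.1903] 0.044 mean [0.5224 0.1905]
{np.float64(0.06): np.int64(0), np.float64(0.063): np.int64(0), np.float64(0.066): np.int64(1141), np.float64(0.069): np.int64(26), np.float64(0.072): np.int64(794), np.float64(0.075): np.int64(298), np.float64(0.078): np.int64(33), np.float64(0.081): np.int64(35), np.float64(0.084): np.int64(43), np.float64(0.087): np.int64(43), np.float64(0.09): np.int64(40), np.float64(0.093): np.int64(42), np.float64(0.096): np.int64(44), np.float64(0.099): np.int64(65), np.float64(0.102): np.int64(455), np.float64(0.105): np.int64(112), np.float64(0.108): np.int64(0), np.float64(0.111): np.int64(0), np.float64(0.114): np.int64(0), np.float64(0.117): np.int64(0), np.float64(0.12): np.int64(0), np.float64(0.123): np.int64(0), np.float64(0.126): np.int64(0), np.float64(0.129): np.int64(0), np.float64(0.132): np.int64(0), np.float64(0.135): np.int64(0)}
 bar ztop 0.3806 rect ((0.557746410369873, 0.04670371487736702), (0.04605088010430336, 0.013896279036998749), 82.5765151977539)
 disc ((0.5155289769172668, 0.04313044995069504), 0.0489594
[... 2736 characters left out ...]
0.204] tilt 78.2 yaw from n -168.5 3979 t0 [ 0.4982 -0.2405  0.2675]
 rect ((-0.07835172116756439, -0.002981860190629959), (0.30303892493247986, 0.051375631242990494), 1.4247492551803589) box3d [[0.4468, -0.2219, 0.0428], [0.4568, -0.2723, 0.042], [0.5183, -0.2649, 0.3386], [0.5083, -0.2145, 0.3394]]
wp2 20423 [ 0.5002 -0.2535  0.2602] [ 0.417 -0.333  0.008] [ 0.519 -0.207  0.339]
 n [-0.969  0.171  0.181] tilt 79.6 yaw from n 170.0 3436 t0 [ 0.4951 -0.2504  0.2535]
 rect ((-0.06278334558010101, 0.006188124418258667), (0.3048805892467499, 0.05003897473216057), 1.8130223751068115) box3d [[0.4599, -0.2245, 0.0404], [0.4518, -0.2737, 0.0435], [0.5093, -0.2642, 0.3428], [0.5174, -0.215, 0.3397]]
```

```bash
sed -i 's/(P\[...,2\]>.008)/(P[...,2]>.008)\&(P[...,2]<.11)/' meas.py; cat >> meas.py <<'E'
    # axis from flange plane & silhouettes: print height profile along head dir
    a=np.array([nn[0],nn[1]]);
    for zz in(.9,):
        g=q-q.mean(0)
E
python3 meas.py | sed -n '/^wp1/,$p'
python3 - <<'E'
from h import *
for n in("wp1","wp2"):
    im=np.load(n+".npy",allow_pickle=True).item();P=cloud(im)
    px=im["pixels"]; hsv=cv2.cvtColor(px,cv2.COLOR_RGB2HSV)
    m=(np.hypot(P[...,0]-.465,P[...,1]+.28)<.085)&(P[...,2]>.008)&(P[...,2]<.11)
    q=P[m]; i=q[:,2].argmax(); print(n,q[i].round(4))
    u,v=np.where(m)[1],np.where(m)[0]; x0,x1,y0,y1=u.min()-5,u.max()+5,v.min()-5,v.max()+5
    z=np.where(m,P[...,2],0)[y0:y1,x0:x1]/.09
    c=cv2.applyColorMap((z*255).clip(0,255).astype(np.uint8),cv2.COLORMAP_JET)
    o=np.hstack([cv2.cvtColor(px[y0:y1,x0:x1],cv2.COLOR_RGB2BGR),c]); print(x0,y0,o.shape)
    cv2.imwrite("pics/z_%s.png"%n,cv2.resize(o,None,fx=3,fy=3,interpolation=0))
E
```

```text
wp1 4061 [ 0.4694 -0.2816  0.0572] [ 0.416 -0.334  0.008] [ 0.508 -0.224  0.081]
 n [ 0.058 -0.276  0.959] tilt 16.4 yaw from n -78.2 995 t0 [ 0.4584 -0.2546  0.0642]
 rect ((0.010457446798682213, 0.0024043023586273193), (0.04108335077762604, 0.06124958395957947), 89.38953399658203) box3d [[0.4378, -0.2717, 0.0606], [0.4989, -0.2723, 0.0567], [0.5, -0.2329, 0.068], [0.4389, -0.2322, 0.0718]]
wp2 4349 [ 0.4691 -0.2777  0.0566] [ 0.417 -0.333  0.008] [ 0.507 -0.223  0.081]
 n [ 0.06  -0.273  0.96 ] tilt 16.2 yaw from n -77.7 962 t0 [ 0.4586 -0.2546  0.0643]
 rect ((0.010788144543766975, 0.0025256406515836716), (0.04136396199464798, 0.062312837690114975), 89.4588394165039) box3d [[0.4378, -0.2717, 0.0607], [0.5, -0.2723, 0.0567], [0.5011, -0.2325, 0.0679], [0.4389, -0.232, 0.0719]]
wp1 [ 0.4701 -0.2838  0.0811]
267 162 (83, 206, 3)
wp2 [ 0.4816 -0.2815  0.0813]
334 163 (82, 208, 3)
```

View pics/z_wp1.png

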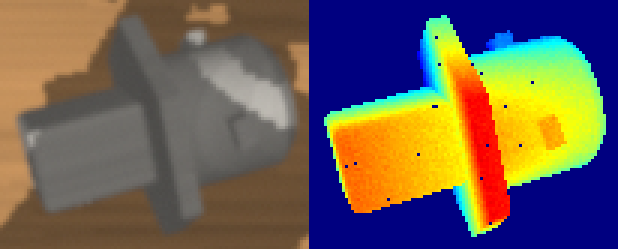

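The crop shows the aluminium plug's head face on the left, flange edge in red (z about 81 mm) and spigot on the right. The head face fit gives a 16.3° tilt. I'll turn the dial first, since the arm is already above it.

```bash
cat >> h.py <<'E'
def down(yaw):  # tool y axis (closing line) at world angle yaw, pointing down
    y=np.array([np.cos(yaw),np.sin(yaw),0]); z=np.array([0,0,-1.]); x=np.cross(y,z)
    return R.from_matrix(np.c_[x,y,z]).as_quat()
def ikbest(p,yaws):  # choice of yaws by j6
    out=[(yw,r.inverse_kinematics(p,down(yw))) for yw in yaws]
    return [(y,q) for y,q in out if q is not None]
E
python3 - <<'E'
from h import *
# refine plug head face
for n in("wp1","wp2"):
    P=cloud(np.load(n+".npy",allow_pickle=True).item()).reshape(-1,3)
    t0=np.array([.4585,-.2546,.0643]);nn=np.array([.0595,-.2745,.96]);nn/=np.linalg.norm(nn)
    ax=np.array([-nn[0],-nn[1],0]);ax=ax-nn*(ax@nn);ax/=np.linalg.norm(ax);la=np.cross(nn,ax)
    d=P-t0; k=(abs(d@nn)<.002)&(abs(d@la)<.021)&(d@ax>-.012)&(d@ax<.04); d=d[k]
    w=np.c_[d@ax,d@la].astype(np.float32); rc=cv2.minAreaRect(w); b=cv2.boxPoints(rc)
    print(n,rc,"ax",ax.round(3),"c0 end",(t0+ax*b[:,0].max()).round(4), "lat mid",rc[0][1])
    for lo in np.arange(-.01,.03,.008): s=w[(w[:,0]>lo)&(w[:,0]<lo+.008)]; print(lo,len(s),s[:,1].min() if len(s) else 0,s[:,1].max() if len(s) else 0)
    print("end at lateral",[w[(abs(w[:,1]-l)<.003)][:,0].max().round(4) for l in(-.012,-.006,0,.006,.012)])
b=np.radians(13.65)
p=np.array([.511,.0463,.104])
for y,q in ikbest(p,[b,b+np.pi]): print(y,np.round(q,3))
q0=np.array(r.inverse_kinematics(p,down(b)));q1=np.array(r.inverse_kinematics(p,down(b+.1)));print((q1-q0).round(3))
E
```

```text
wp1 ((0.004495255649089813, 0.0002408139407634735), (0.0335022434592247, 0.033579953014850616), 88.9635238647461) ax [-0.203  0.938  0.281] c0 end [ 0.4541 -0.2344  0.0704] lat mid 0.0002408139407634735
-0.01 196 -0.01581167 0.017159173
-0.002 196 -0.016129414 0.017010953
0.006 197 -0.016204882 0.016308825
0.014 177 -0.016744422 0.016601045
0.022 0 0 0
end at lateral [np.float32(0.0206), np.float32(0.0209), np.float32(0.0212), np.float32(0.0207), np.float32(0.0215)]
wp2 ((0.004859897308051586, 0.0003218073397874832), (0.033585578203201294, 0.033798523247241974), 0.07510573416948318) ax [-0.203  0.938  0.281] c0 end [ 0.4541 -0.2343  0.0704] lat mid 0.0003218073397874832
-0.01 182 -0.016122935 0.016792024
-0.002 189 -0.016459292 0.017212786
0.006 184 -0.016568147 0.017069424
0.014 178 -0.016390497 0.016152386
0.022 0 0 0
end at lateral [np.float32(0.0214), np.float32(0.0217), np.float32(0.0213), np.float32(0.0216), np.float32(0.0214)]
0.23823744289722598 [-0.     0.497  1.866 -0.     0.779 -0.239]
[ 0.   0.   0.   0.  -0.  -0.1]
```

```bash
python3 - <<'E'
from h import *
b=np.radians(13.65); o=down(b)
r.set_gripper(.5,40)
r.move_to([.511,.0463,.15],o); r.move_linear([.511,.0463,.104],vel=.1)
print("F",np.round(r.current_contact_force(),2)); r.set_gripper(0,40)
print("F",np.round(r.current_contact_force(),2),r.current_opening(),r.current_finger_force(),r.current_t())
q=np.array(r.current_q()); 
for i in range(32):
    q[5]-=.05; r.set_joints(q)
    t=r.current_torque()
    if i%3==0 or abs(t[2])>.6: print(i,q[5].round(3),round(r.current_q()[5],3),np.round(t,2),np.round(r.current_contact_force(),1))
    if abs(t[2])>1.5: break
print(r.current_t())
E
```

```text
F [0.31 0.46 0.08]
F [-0.67 -0.36  6.7 ] 0.15152573546368886 40.97894847393036 7.9667
0 -0.289 -0.287 [-0.    0.12  0.03] [-0.6 -0.4 -0.7]
3 -0.439 -0.436 [-0.22  0.55  0.02] [-3.7 -1.7  3. ]
6 -0.589 -0.586 [-0.44  0.87  0.03] [-5.2 -1.8  5.2]
9 -0.739 -0.736 [-0.57  0.99  0.01] [-5.2 -3.1  5.6]
12 -0.889 -0.886 [-0.63  1.07  0.05] [-6.1 -4.   6.4]
15 -1.039 -1.036 [-0.8   1.12  0.01] [-7.2 -3.3  6. ]
18 -1.189 -1.186 [-0.98  1.18  0.07] [-7.4 -5.1  6.9]
21 -1.339 -1.336 [-1.15  1.25  0.04] [-6.6 -6.1  7.7]
24 -1.489 -1.486 [-1.3   1.25  0.07] [-6.3 -7.3  7.7]
25 -1.539 -1.535 [-1.37  1.22 -0.92] [-7.4 -8.3  7.4]
26 -1.589 -1.584 [-1.4   1.29 -1.83] [-7.4 -8.1  8.4]
14.7167
```

```bash
python3 - <<'E'
from h import *
r.set_gripper(.5); p=np.array(r.current_tool_pos()); p[2]=.16; r.move_linear(p,vel=.2)
r.set_gripper(1.0)
r.move_to([.49,.14,.32],down(np.pi/2)); r.sleep(.2)
im=cam("wrist"); np.save("wh3.npy",im,allow_pickle=True); save(im,"wh3.png"); print(r.current_t())
def fit(P):
    q=P[(P[:,2]>.106)&(P[:,2]<.13)&(np.hypot(P[:,0]-.52,P[:,1]-.19)<.06)]
    z=np.median(q[:,2]); q=q[abs(q[:,2]-z)<.004]
    h=cv2.convexHull(q[:,:2].astype(np.float32))[:,0]
    A=np.c_[2*h,np.ones(len(h))]; s=np.linalg.lstsq(A,(h**2).sum(1),rcond=None)[0]
    return s[:2].round(4),np.sqrt(s[2]+s[0]**2+s[1]**2).round(4),z.round(4),np.round(cv2.minEnclosingCircle(h)[0],4)
for n in("wh","wh2","wh3","top"):
    P=cloud(np.load(n+".npy",allow_pickle=True).item()).reshape(-1,3); print(n,*fit(P))
    d=P[(P[:,2]>.097)&(P[:,2]<.112)&(np.hypot(P[:,0]-.511,P[:,1]-.046)<.04)]
    print(cv2.minAreaRect(d[:,:2].astype(np.float32)),)
nn=np.array([.0595,-.2745,.96]);nn/=np.linalg.norm(nn)
ah=-nn[:2]/np.linalg.norm(nn[:2]);ah=np.r_[ah,0];la=np.cross([0,0,1],ah)
L=np.radians(36)
tz=-np.sin(L)*ah-np.array([0,0,np.cos(L)])
c=np.array([.4578,-.2515,.0475])
for s in(1,-1):
    y=s*la; M=np.c_[np.cross(y,tz),y,tz]; q=r.inverse_kinematics(c-tz*.003,R.from_matrix(M).as_quat()); print(s,None if q is None else np.round(q,2))
# place: plug upright, tool tilted 38deg
for psi in np.arange(-180,180,30):
    a=np.radians(psi);h=np.array([np.cos(a),np.sin(a),0]); T=np.radians(37.7)
    tz=np.sin(T)*h-np.array([0,0,np.cos(T)])
    for s in(1,-1):
        y=s*np.cross([0,0,1],h); M=np.c_[np.cross(y,tz),y,tz]; q=r.inverse_kinematics(np.array([.52,.19,.17])-tz*.003,R.from_matrix(M).as_quat()); print(psi,s,None if q is None else np.round(q,2))
E
```

```text
17.0583
wh [0.5206 0.1902] 0.0436 0.1148 [0.5203 0.1903]
((0.5109374523162842, 0.04613213241100311), (0.014348638243973255, 0.060571569949388504), 13.796287536621094)
wh2 [0.5205 0.1904] 0.0436 0.1149 [0.5204 0.1907]
((0.5111083984375, 0.04628201574087143), (0.014019623398780823, 0.06051337346434593), 13.648103713989258)
wh3 [0.5203 0.1898] 0.0435 0.1148 [0.5205 0.1898]
((0.5105013251304626, 0.04533781483769417), (0.014691614545881748, 0.06020194664597511), 85.97136688232422)
top [0.5229 0.1904] 0.0434 0.1139 [0.5229 0.1906]
((0.5129535794258118, 0.045696962624788284), (0.014194273389875889, 0.05837251618504524), 13.46134090423584)
1 [-0.36  0.61  2.07 -1.42  0.52 -2.41]
-1 [-0.36  0.61  2.07 -1.42  0.52  0.73]
-180 1 [0.21 0.75 1.33 0.13 1.71 1.75]
-180 -1 [ 0.21  0.75  1.33  0.13  1.71 -1.39]
-150 1 [ 0.32  0.76  1.31 -0.12  1.72  1.39]
-150 -1 [ 0.32  0.76  1.31 -0.12  1.72 -1.75]
-120 1 [ 0.42  0.72  1.4  -0.36  1.59  1.05]
-120 -1 [ 0.42  0.72  1.4  -0.36  1.59 -2.09]
-90 1 [ 0.5   0.63  1.56 -0.58  1.35  0.75]
-90 -1 [ 0.5   0.63  1.56 -0.58  1.35 -2.39]
-60 1 [ 0.54  0.52  1.77 -0.79  1.03  0.5 ]
-60 -1 [ 0.54  0.52  1.77 -0.79  1.03 -2.65]
-30 1 [ 0.5   0.41  1.96 -1.01  0.66  0.25]
-30 -1 None
0 1 [ 0.36  0.32  2.1  -1.17  0.24 -0.12]
0 -1 None
30 1 None
30 -1 [0.17 0.31 2.12 1.2  0.23 0.1 ]
60 1 [0.03 0.37 2.02 1.04 0.65 2.87]
60 -1 [ 0.03  0.37  2.02  1.04  0.65 -0.27]
90 1 [-0.01  0.48  1.84  0.81  1.01  2.62]
90 -1 [-0.01  0.48  1.84  0.81  1.01 -0.52]
120 1 [0.02 0.59 1.63 0.59 1.32 2.37]
120 -1 [ 0.02  0.59  1.63  0.59  1.32 -0.77]
150 1 [0.1  0.69 1.44 0.37 1.56 2.09]
150 -1 [ 0.1   0.69  1.44  0.37  1.56 -1.05]
```

```bash
cat > plug.py <<'E'
from h import *
nn=np.array([.0595,-.2745,.96]);nn/=np.linalg.norm(nn)
ah=np.r_[-nn[:2]/np.linalg.norm(nn[:2]),0];la=np.cross([0,0,1],ah)
ax=np.cross(la,nn); ax*=np.sign(ax@ah)
L=np.radians(36); tz=-np.sin(L)*ah-np.array([0,0,np.cos(L)])
M=np.c_[np.cross(-la,tz),-la,tz]
head=np.array([.4578,-.2515,.0475]); mid=head-.028*ax
tcp=head+.003*ax-.003*tz
Rp=np.c_[-nn,np.cross(ax,-nn),ax]
def T(Rm,p): X=np.eye(4);X[:3,:3]=Rm;X[:3,3]=p;return X
G=np.linalg.inv(T(Rp,mid))@T(M,tcp)   # plug->tool
port=np.array([.5204,.1901,.1148])
def toolfor(p,psi):  # upright plug, x axis at psi
    c,s=np.cos(psi),np.sin(psi)
    X=T(np.array([[c,-s,0],[s,c,0],[0,0,1.]]),p)@G
    return X[:3,3],R.from_matrix(X[:3,:3]).as_quat()
psi0=np.arctan2(ah[1],ah[0])
E
python3 - <<'E'
from plug import *
print(mid,ax)
q=R.from_matrix(M).as_quat()
r.move_to(tcp-.11*tz,q); r.move_linear(tcp,vel=.12)
print("F",np.round(r.current_contact_force(),2))
r.set_gripper(0,90); print(r.current_opening(),r.current_finger_force(),np.round(r.current_contact_force(),2))
r.move_linear(tcp+[0,0,.12],vel=.15); print("F",np.round(r.current_contact_force(),2),r.current_opening())
p,o=toolfor([.47,-.12,.25],psi0); r.move_to(p,o)
print(r.current_t(),np.round(r.current_q(),2),r.current_opening())
r.sleep(.15)
for n in("scene","top"):
    im=cam(n); save(im,"up_%s.png"%n); np.save("up_%s.npy"%n,im,allow_pickle=True)
P=cloud(np.load("up_scene.npy",allow_pickle=True).item())
im=cv2.imread("pics/up_scene.png"); c=np.load("up_scene.npy",allow_pickle=True).item()["camera_from_world"]@np.array([.47,-.12,.25,1]); print(c)
f=415.5;u,v=int(f*c[0]/c[2]+320),int(f*c[1]/c[2]+200);print(u,v)
cv2.imwrite("pics/upc.png",cv2.resize(im[max(0,v-80):v+80,max(0,u-90):u+90],None,fx=3,fy=3))
E
```

```text
[ 0.46349282 -0.27776351  0.03963744] [-0.20331497  0.93798252  0.28080567]
F [ 0.35  0.49 -0.51]
0.389095323596003 88.45955014228821 [-1.26  2.4   5.72]
F [ 0.4   0.63 -4.36] 0.3874742714869809
22.5083 [-0.57  0.41  1.63  0.45  1.61 -0.88] 0.3861115784676267
[-0.14227539 -0.13652593  1.3103098   1.        ]
274 156
```

View pics/upc.png

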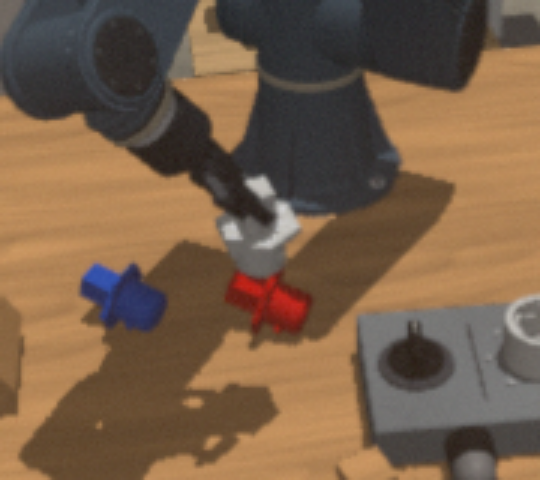

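The plug hangs upright in the jaws at about crop (258,235). I'll carry it to the port and lower it with force feedback.

```bash
python3 - <<'E'
from plug import *
p,o=toolfor(port+[0,0,.10],psi0); r.move_to(p,o); r.sleep(.1)
F0=np.array(r.current_contact_force())
p,o=toolfor(port+[0,0,.056],psi0); r.move_linear(p,vel=.15)
print("F0",F0.round(1),np.round(r.current_contact_force(),1))
for h in np.arange(.053,.006,-.003):
    p,o=toolfor(port+[0,0,h],psi0); r.move_linear(p,vel=.06)
    F=np.array(r.current_contact_force())-F0; print(round(h,3),F.round(1))
    if F[2]>8 or np.hypot(F[0],F[1])>25: break
print(r.current_t(),np.round(r.current_tool_pos(),4),p.round(4))
E
```

```text
F0 [ 0.2 -0.3 -2.5] [-0.1 -0.5 -2.8]
0.053 [ 0.3 -0.  -0.8]
0.05 [-0.9  0.3 -1.4]
0.047 [ 0.3  0.3 -0.4]
0.044 [ 3.   2.  -3.1]
0.041 [ 4.7  2.3 -3. ]
0.038 [ 6.1  0.1 -2. ]
0.035 [ 5.4 -0.  -2. ]
0.032 [ 5.4 -0.6 -2.8]
0.029 [ 7.2 -0.6 -2.7]
0.026 [ 6.9  0.1 -1.2]
0.023 [-1.3 -9.  25.1]
27.25 [0.5217 0.188  0.1735] [0.5208 0.1883 0.1712]
```

```bash
python3 - <<'E'
from plug import *
r.set_gripper(1.0)
M0=R.from_quat(r.current_ee_rot()).as_matrix(); p=np.array(r.current_tool_pos())
r.move_linear(p-.09*M0[:,2],vel=.2)
r.move_to([.555,.19,.33],[1,0,0,0]); r.sleep(.15)
im=cam("wrist"); np.save("st.npy",im,allow_pickle=True); save(im,"st.png"); print(r.current_t(),r.current_tool_pos())
P=cloud(im)
m=(np.hypot(P[...,0]-port[0],P[...,1]-port[1])<.06)&(P[...,2]>.12)&(P[...,2]<.21)
q=P[m]; print(np.histogram(q[:,2],np.arange(.12,.212,.004)))
zt=np.percentile(q[:,2],97); t=q[abs(q[:,2]-zt)<.006]
for _ in range(3):
    t0=t.mean(0);n=np.linalg.svd(t-t0)[2][2];n*=np.sign(n[2]); t=t[abs((t-t0)@n)<.0025]
print("head",t0.round(4),"n",n.round(3),cv2.minAreaRect(t[:,:2].astype(np.float32)),"psi0",np.degrees(psi0))
v,u=np.where(m); cv2.imwrite("pics/stc.png",cv2.resize(cv2.imread("pics/st.png")[max(0,v.min()-40):v.max()+40,u.min()-40:u.max()+40],None,fx=2,fy=2))
E
```

```text
30.6667 [0.55499216 0.18988535 0.32984959]
(array([   0,    0,    0,    2,   54,  624, 2411,   40,   42,   46,   45,
         49,   46,   55,   49,   56,   77, 1195,   13,    0,    0,    0]), array([0.12 , 0.124, 0.128, 0.132, 0.136, 0.14 , 0.144, 0.148, 0.152,
       0.156, 0.16 , 0.164, 0.168, 0.172, 0.176, 0.18 , 0.184, 0.188,
       0.192, 0.196, 0.2  , 0.204, 0.208]))
head [0.5209 0.1905 0.1903] n [ 0.013 -0.002  1.   ] ((0.5200583934783936, 0.19051745533943176), (0.03420475870370865, 0.03372599557042122), 11.878273010253906) psi0 102.2301067954941
```

View pics/stc.png

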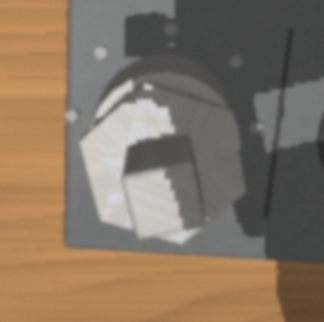

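The picture shows the plug standing upright in the port, head at crop (165,190). Head top is at z = 0.190, so plug_mid is about 24 mm above the mouth. Next I cage the head from above and back it off, watching the flange height in the wrist depth.

```bash
cat >> plug.py <<'E'
def flange():
    P=cloud(cam("wrist")).reshape(-1,3)
    d=np.hypot(P[:,0]-port[0],P[:,1]-port[1]); k=(d>.026)&(d<.037)&(P[:,2]>.112)&(P[:,2]<.155)
    h,e=np.histogram(P[k][:,2],np.arange(.112,.156,.001)); i=h.argmax()
    return np.median(P[k][abs(P[k][:,2]-e[i])<.0025][:,2])-.0050-port[2], k.sum()   # mid above mouth
E
python3 - <<'E'
from plug import *
C=np.array([.5203,.1904])
o=down(np.radians(11.9-90))
r.set_gripper(.8)
r.move_to([*C,.235],o); r.move_linear([*C,.171],vel=.12)
print(np.round(r.current_contact_force(),1)); r.set_gripper(.44,20)
print(r.current_opening(),r.current_finger_force(),np.round(r.current_contact_force(),1),r.current_t(),flange())
q=np.array(r.current_q()); print(q.round(2))
for i in range(16):
    q[5]-=np.radians(9); r.set_joints(q); h,n=flange()
    print(i,round(h*1e3,1),n,np.round(r.current_torque(),2)[2],np.round(r.current_contact_force(),1))
    if h<.0135: break
print(r.current_t())
E
```

```text
[-0.8  0.   0.3]
0.43911257363538814 0.0 [ 1.1 -0.1  0. ] 32.55 (np.float64(0.02474379288063537), np.int64(3947))
[0.27 0.46 1.72 0.   0.97 1.63]
0 24.9 3944 -0.0 [ 0.2 -0.1 -0.4]
1 25.6 3896 0.03 [ 0.4 -0.1 -0.4]
2 26.0 3883 0.04 [ 0.7  0.2 -0.1]
3 12.1 3607 0.0 [-0.   0.5 -0.2]
33.9
```

```bash
python3 - <<'E'
from plug import *
p=np.array(r.current_tool_pos()); r.move_linear([p[0],p[1],.158],vel=.1); r.sleep(.1)
print(flange(),np.round(r.current_contact_force(),1))
q=np.array(r.current_q())
for i in range(16):
    q[5]+=np.radians(8); r.set_joints(q); h,n=flange(); t=r.current_torque()[2]
    print(i,round(h*1e3,1),n,round(t,2),np.round(r.current_contact_force(),1),round(np.degrees(q[5]-r.current_q()[5]),2))
    if abs(t)>1.2 : break
print(r.current_t())
E
```

```text
(np.float64(0.012079755373854709), np.int64(4129)) [ 0.  -0.6  0.4]
0 12.0 4104 -0.03 [ 0.2 -0.1 -0.1] 0.22
1 11.8 4134 0.02 [ 0.3 -0.3  0. ] 0.32
2 11.2 4167 0.04 [-0.1 -1.1 -0.3] 0.36
3 10.5 4157 0.03 [-0.5 -1.1  0.2] 0.37
4 9.7 4143 -0.06 [-0.1 -0.5 -1.2] 0.37
5 9.0 4145 0.03 [ 0.  -1.2 -0.6] 0.38
6 8.2 4135 0.05 [ 0.  -1.2 -0.7] 0.38
7 7.4 4115 0.01 [ 0.  -0.7  0.4] 0.38
8 6.7 4115 0.01 [-0.8 -0.8  0.6] 0.38
9 6.0 4100 -0.04 [-0.3 -0.1  0.2] 0.37
10 5.3 4091 -0.01 [ 0.9 -0.4  0. ] 0.38
11 4.6 4077 -0.03 [ 0.1 -0.  -0.3] 0.38
12 4.5 4072 0.81 [ 0.4  0.3 -0.7] 0.4Traceback (most recent call last):
  File "<stdin>", line 6, in <module>
cell.PlanningError: the arm cannot take that pose within its joint ranges
```

```bash
python3 - <<'E'
from plug import *
r.set_gripper(.95); q=np.array(r.current_q()); q[5]-=np.pi/2; r.set_joints(q)
p=np.array(r.current_tool_pos()); r.move_linear([p[0],p[1],.152],vel=.1)
r.set_gripper(.42,20); q=np.array(r.current_q())
for i in range(8):
    q[5]+=np.radians(4); r.set_joints(q); h,n=flange(); t=r.current_torque()[2]
    print(i,round(h*1e3,1),round(t,2),np.round(r.current_contact_force(),1))
    if abs(t)>2.5: break
q[5]-=np.radians(6); r.set_joints(q)
r.set_gripper(.9); p=np.array(r.current_tool_pos()); r.move_linear([p[0],p[1],.25],vel=.2)
r.move_to([.555,.15,.32],[1,0,0,0]); r.sleep(.2); im=cam("wrist"); save(im,"fin.png")
P=cloud(im).reshape(-1,3); d=np.hypot(P[:,0]-port[0],P[:,1]-port[1])
fl=P[(d<.037)&(d>.026)&(P[:,2]>.117)&(P[:,2]<.132)]; rim=P[(d<.0435)&(d>.0415)&(P[:,2]>.11)&(P[:,2]<.1175)]
print("flange top z",np.median(fl[:,2]),"rim z",np.median(rim[:,2]),len(rim))
A=np.c_[fl[:,:2],np.ones(len(fl))]; print("tilt",np.linalg.lstsq(A,fl[:,2],rcond=None)[0][:2])
t=P[(d<.03)&(P[:,2]>.155)&(P[:,2]<.185)]; z=np.median(t[:,2]); t=t[abs(t[:,2]-z)<.004]; print("head top",z,cv2.minAreaRect(t[:,:2].astype(np.float32)))
b=P[(P[:,2]>.097)&(P[:,2]<.112)&(np.hypot(P[:,0]-.511,P[:,1]-.046)<.04)]; print("bar",cv2.minAreaRect(b[:,:2].astype(np.float32)),r.current_t())
cv2.imwrite("pics/finc.png",cv2.imread("pics/fin.png")[40:360,140:560])
E
```

```text
0 4.7 1.59 [ 5.4  1.4 -1.9]
1 7.2 0.72 [19.1 10.4 -5.2]
2 7.2 2.19 [24.   9.7 -7.4]
3 7.2 3.35 [ 30.4  10.9 -11.6]
flange top z 0.12416747458718153 rim z 0.11501288506340945 187
tilt [-6.31476128e-05 -1.23422047e-04]
head top 0.16975811000423252 ((0.5204851031303406, 0.19010572135448456), (0.034054018557071686, 0.033715106546878815), 45.661678314208984)
bar ((0.511096179485321, 0.04604034498333931), (0.014632703736424446, 0.06028403341770172), 86.03732299804688) 44.2
```

View pics/finc.png

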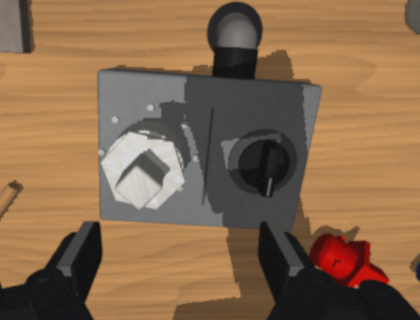

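The plug is level with its flange on the collar. Three readings put plug_mid 3.3–4.2 mm above the mouth, under the 5.2 mm limit, and the turn met a firm stop. The bar lies at the off stop and the gripper is clear, so I'm handing in.

```bash
python3 -c "
from h import *
print(r.hand_in(), r.current_t())"
```

```text
the job is handed in; nothing more can be done
the job is handed in; nothing more can be done
```

The job is handed in, with no verdict returned: the dial is at its anticlockwise stop, and the plug is upright and run in to a firm stop (middle measured 3.3–4.2 mm above the mouth; limit 5.2, hard stop 3.1), let go at about 44 s.

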